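Load the bench mixer, click its selector to the bottle's colour, start it

ROBOT

A 6-joint arm with a two-finger parallel gripper is mounted at the origin on a cart in front of the work surface, level with it; the furniture and walls round the work are solid. World frame = base frame: x ahead of the robot, y to its left, z up, the work surface at z = 0. Lengths are in m, angles in rad, forces in N, time in s.
With the tool pointing down it reaches from about 0.275 to 0.725 m from the base axis. Payload 15.9 kg.
Tool frame: the origin (TCP) lies on the mounting face of the last link; the fingertips stand ahead of it and the grasp point (between the pads) lies 155 mm ahead of it (arm.tcp_to_tips is the z of the fingertips in the tool frame, in m); z points along the fingers, y is the direction in which the jaws open and shut (so a half turn about z gives the same grasp; the last joint's range is limited). The gripper opens to 85 mm and grips with 20 to 120 N. Pads are 22 mm wide; open, the fingers measure 114 mm over their backs; the gripper's body (76 mm by 85 mm) begins 54 mm behind the grasp point. The pads swing forward as they close: fully open they stand 13 mm farther back than shut.
Start: joints at [1.139, 0.213, -0.034, 1.323, 0, 1.571], TCP at [0.209, 0.454, 0.405] pointing down, gripper open.
Joint ranges: [-2.98, 2.98], [-0.74, 1.72], [-1.14, 1.35], [-2.1, 2.04], [-1.57, 1.44], [-3.14, 3.14]. Speed limits (rad/s): [1.89, 1.89, 2.39, 2.57, 3.14, 3.14].

INTERFACE

Orientations are given as a unit quaternion [x, y, z, w].
In Python, from plant import get_state, imaging, arm gives the robot as it stands.
- The arm moves only by the shell command python3 -m handwheel 'ROWS' [FORCE]. ROWS is JSON, one flat list of numbers, 5 for each row, row after row: the finger opening in m, from 0 to 0.0854, then the shift along the tool's x, y, z in m, then the turn about the tool's z in rad. In form: [grip, tx, ty, tz, spin, grip, tx, ty, tz, spin, ...]. A call has 1 to 20 rows; each row shifts and turns the pose as measured when the row begins, along the tool's axes as they then stand; what a row does not reach is not made up. A row lasts 1/8 s, in which the tool goes at most 62.5 mm and 10.7 degrees, less where a joint would pass 70% of its speed; a pose out of reach is approached as far as the arm can. A call with a gripper value outside its range is refused whole. The fingers move at their own pace and stop on an object; FORCE is the grip in N (left out, the last holds). Time passes only in rows, so rows that do not move let the fingers close. It gives the time, the measured TCP pose, the force and the opening at its end, in the units of the state.
- get_state(): the state, without advancing time (a new reading comes with each control period).
- imaging.camera(name): name is "scene" or "top" or "wrist"; returns a dict with "image" (384x512x3 uint8, red, green, blue), "camera_matrix" (3x3 intrinsics, pixels), "cam_to_world" (4x4, takes a point from camera to world coordinates); the wrist camera has in their place "mount" (4x4, takes a point from camera to tool coordinates, whose origin is the TCP and whose axes are the flange's). Camera axes: x right, y down, z forward; pixel columns grow to the right and rows downward; lengths in m; the calibration is good to about 2 mm. A picture is of the moment at which its call begins: read the wrist's pose just before it. There is no depth.
- arm.sign_off(): hands the job in, once; it reports no verdict.
The state is a dict: "clock": time; "joints": joint angles; "qd": joint speeds; "joint_torque": joint torques, N m; "position": TCP position; "tcp_rot": TCP orientation; "force": force on the tool from outside, world axes, zero at the start; "torque": the same for the moment, N m; "width": finger opening in m.
Only numpy, scipy, OpenCV 4.12 (cv2) and the standard library are available. Lean on these libraries where they do the work, as an engineer would, in place of code of your own. Each camera call takes 0.05 s, during which the arm holds its last target. There are 200 camera calls.

TASK

Of the three small dropper bottles in the dark grey tray, take the one in the yellow-ringed place and stand it upright in the middle of the mixer's round black plate. Turn the mixer's selector knob until it rests in the click position whose coloured dot matches that bottle's cap. Only when both are right, press the green start button down and let it go; leave the other two bottles, the jar and the cup where they are.

Things in the scene. Friction and masses are not known exactly. Their poses are not given: they have to be found in the camera images.
- mixer: white bench mixer, fixed, 150 x 290 mm and 45 mm high; origin at the centre of its underside, x away from the robot at yaw 0, z up. On its flat top: the round plate (centre at y +80 mm), the selector (axis at x 0, y -85 mm), the green start button (x -48 mm, y +2 mm).
- plate_centre (a point): centre of the upper face of the round black rubber plate (94 mm in diameter), 57 mm above the bench; the bottle stands here.
- selector (a joint): angle of the selector knob, rad, positive anticlockwise seen from above, 0 = pointer at the white off bar (along the mixer's +x). It clicks by spring into five positions: +1.047 orange dot, +0.524 red dot, 0 off, -0.524 blue dot, -1.047 green dot (no bottle of that colour); stops at +-1.2; about 0.1 N m carries it from click to click. It starts at off, anywhere within 0.2 rad before it settles.
- selector_grip (a point): on the selector's axis, half way up its bar grip. Knob: light grey round skirt 48 mm in diameter and 10 mm high on the mixer's top, above it an upright dark bar grip 44 mm long (along the pointer), 14 mm wide, 24 mm high, whose top is 34 mm above the mixer's top and 12 mm above this point; a white line on one end of the bar's top is the pointer. The point's x axis points along the pointer.
- selector_pointer (a point): pointer end of the knob's bar, at its top, 22 mm from the axis.
- mark_orange (a point): orange dot, 13 mm in diameter, flat on the mixer's top, 39 mm from the selector's axis.
- mark_red (a point): red dot, as the orange one.
- mark_off (a point): white bar: the selector's off position.
- mark_blue (a point): blue dot, as the orange one.
- mark_green (a point): green dot, as the orange one.
- start_button (a joint): travel of the green start button, m: 0 up, 0.006 fully down; springs back; 4 N holds it fully down. It counts as pressed beyond 0.004.
- start_button_top (a point): centre of the top face of the green start button, 28 mm in diameter, pressed straight down.
- bottle_tray: dark grey tray, fixed, 76 x 216 mm, floor 8 mm thick with a rim up to 13 mm; origin at the centre of its underside. Three places in a row along its y, at y +70, 0 and -70 mm; the one at +70 mm has a broad yellow ring of 54 mm, the others a thin white ring.
- ringed_place (a point): centre of the yellow-ringed place, on the tray's floor.
- red_cap_bottle: brown bottle with a red cap; its origin is the centre of its underside, z up. Slim dropper bottle, round body 33 mm in diameter up to 50 mm high, then shoulder and a fixed screw cap 20 mm in diameter, 76 mm high in all, about 30 g. Starts upright in one of the three places of the tray (they swap from run to run).
- blue_cap_bottle: brown bottle with a blue cap; its origin is the centre of its underside, z up. Slim dropper bottle, round body 33 mm in diameter up to 50 mm high, then shoulder and a fixed screw cap 20 mm in diameter, 76 mm high in all, about 30 g. Starts upright in one of the three places of the tray (they swap from run to run).
- orange_cap_bottle: whitish bottle with an orange cap; its origin is the centre of its underside, z up. Slim dropper bottle, round body 33 mm in diameter up to 50 mm high, then shoulder and a fixed screw cap 20 mm in diameter, 76 mm high in all, about 30 g. Starts upright in one of the three places of the tray (they swap from run to run).
- sample_jar: bystander: clear jar, 46 mm in diameter, 80 mm high, behind the work; origin at the centre of its underside.
- fluted_cup: bystander: small lilac cup, 47 mm in diameter, 58 mm high, behind the work; origin at the centre of its underside.
Things that resemble listed ones, but are neither listed nor needed, are in the scene too. There is more than one size of the red_cap_bottle; the one meant has the size given above. Leave any pink look-alike of the orange_cap_bottle alone.

How it is judged:
On the way, in this order (a step that is already met when the one before it is completed fails the run):
1. the bottle from the yellow-ringed place stands on the plate and the selector is in the click position of its cap's colour (((horizontal distance between red_cap_bottle and plate_centre below 0.022 m and z of red_cap_bottle in the frame of plate_centre between -0.005 and 0.005 m and angle between each of red_cap_bottle, blue_cap_bottle, orange_cap_bottle's own z axis and vertical below 0.15 rad and value of joint selector between 0.404 and 0.644 rad and horizontal distance between each of blue_cap_bottle, orange_cap_bottle and ringed_place above 0.04 m and distance of each of blue_cap_bottle, orange_cap_bottle from where it was at the start of the episode below 0.025 m) or (horizontal distance between blue_cap_bottle and plate_centre below 0.022 m and z of blue_cap_bottle in the frame of plate_centre between -0.005 and 0.005 m and angle between each of blue_cap_bottle, red_cap_bottle, orange_cap_bottle's own z axis and vertical below 0.15 rad and value of joint selector between -0.644 and -0.404 rad and horizontal distance between each of red_cap_bottle, orange_cap_bottle and ringed_place above 0.04 m and distance of each of red_cap_bottle, orange_cap_bottle from where it was at the start of the episode below 0.025 m) or (horizontal distance between orange_cap_bottle and plate_centre below 0.022 m and z of orange_cap_bottle in the frame of plate_centre between -0.005 and 0.005 m and angle between each of orange_cap_bottle, red_cap_bottle, blue_cap_bottle's own z axis and vertical below 0.15 rad and value of joint selector between 0.927 and 1.167 rad and horizontal distance between each of red_cap_bottle, blue_cap_bottle and ringed_place above 0.04 m and distance of each of red_cap_bottle, blue_cap_bottle from where it was at the start of the episode below 0.025 m))), for 0.2 s.
2. with both still so, the start button is pressed down (((horizontal distance between red_cap_bottle and plate_centre below 0.022 m and z of red_cap_bottle in the frame of plate_centre between -0.005 and 0.005 m and angle between each of red_cap_bottle, blue_cap_bottle, orange_cap_bottle's own z axis and vertical below 0.15 rad and value of joint selector between 0.404 and 0.644 rad and horizontal distance between each of blue_cap_bottle, orange_cap_bottle and ringed_place above 0.04 m and distance of each of blue_cap_bottle, orange_cap_bottle from where it was at the start of the episode below 0.025 m) or (horizontal distance between blue_cap_bottle and plate_centre below 0.022 m and z of blue_cap_bottle in the frame of plate_centre between -0.005 and 0.005 m and angle between each of blue_cap_bottle, red_cap_bottle, orange_cap_bottle's own z axis and vertical below 0.15 rad and value of joint selector between -0.644 and -0.404 rad and horizontal distance between each of red_cap_bottle, orange_cap_bottle and ringed_place above 0.04 m and distance of each of red_cap_bottle, orange_cap_bottle from where it was at the start of the episode below 0.025 m) or (horizontal distance between orange_cap_bottle and plate_centre below 0.022 m and z of orange_cap_bottle in the frame of plate_centre between -0.005 and 0.005 m and angle between each of orange_cap_bottle, red_cap_bottle, blue_cap_bottle's own z axis and vertical below 0.15 rad and value of joint selector between 0.927 and 1.167 rad and horizontal distance between each of red_cap_bottle, blue_cap_bottle and ringed_place above 0.04 m and distance of each of red_cap_bottle, blue_cap_bottle from where it was at the start of the episode below 0.025 m)) and value of joint start_button above 0.004 m), for 0.05 s.
At the end, for the whole second after the job is handed in: The bottle from the ringed place is upright (0.15 rad) and still within 22 mm of the plate's centre; the selector rests within 0.12 rad of its cap's colour; start was pressed after that and is up again; the other two bottles are upright within 25 mm of where they were (((horizontal distance between red_cap_bottle and plate_centre below 0.022 m and z of red_cap_bottle in the frame of plate_centre between -0.005 and 0.005 m and angle between each of red_cap_bottle, blue_cap_bottle, orange_cap_bottle's own z axis and vertical below 0.15 rad and value of joint selector between 0.404 and 0.644 rad and horizontal distance between each of blue_cap_bottle, orange_cap_bottle and ringed_place above 0.04 m and distance of each of blue_cap_bottle, orange_cap_bottle from where it was at the start of the episode below 0.025 m and linear speed of red_cap_bottle below 0.02 m/s and velocity of joint selector between -0.1 and 0.1 rad/s) or (horizontal distance between blue_cap_bottle and plate_centre below 0.022 m and z of blue_cap_bottle in the frame of plate_centre between -0.005 and 0.005 m and angle between each of blue_cap_bottle, red_cap_bottle, orange_cap_bottle's own z axis and vertical below 0.15 rad and value of joint selector between -0.644 and -0.404 rad and horizontal distance between each of red_cap_bottle, orange_cap_bottle and ringed_place above 0.04 m and distance of each of red_cap_bottle, orange_cap_bottle from where it was at the start of the episode below 0.025 m and linear speed of blue_cap_bottle below 0.02 m/s and velocity of joint selector between -0.1 and 0.1 rad/s) or (horizontal distance between orange_cap_bottle and plate_centre below 0.022 m and z of orange_cap_bottle in the frame of plate_centre between -0.005 and 0.005 m and angle between each of orange_cap_bottle, red_cap_bottle, blue_cap_bottle's own z axis and vertical below 0.15 rad and value of joint selector between 0.927 and 1.167 rad and horizontal distance between each of red_cap_bottle, blue_cap_bottle and ringed_place above 0.04 m and distance of each of red_cap_bottle, blue_cap_bottle from where it was at the start of the episode below 0.025 m and linear speed of orange_cap_bottle below 0.02 m/s and velocity of joint selector between -0.1 and 0.1 rad/s)) and value of joint start_button below 0.002 m); the robot touches nothing.
It fails at once if the start button is pressed while the bottle or the selector is not right (value of joint start_button above 0.004 m and not ((horizontal distance between red_cap_bottle and plate_centre below 0.022 m and z of red_cap_bottle in the frame of plate_centre between -0.005 and 0.005 m and angle between each of red_cap_bottle, blue_cap_bottle, orange_cap_bottle's own z axis and vertical below 0.15 rad and value of joint selector between 0.404 and 0.644 rad and horizontal distance between each of blue_cap_bottle, orange_cap_bottle and ringed_place above 0.04 m and distance of each of blue_cap_bottle, orange_cap_bottle from where it was at the start of the episode below 0.025 m) or (horizontal distance between blue_cap_bottle and plate_centre below 0.022 m and z of blue_cap_bottle in the frame of plate_centre between -0.005 and 0.005 m and angle between each of blue_cap_bottle, red_cap_bottle, orange_cap_bottle's own z axis and vertical below 0.15 rad and value of joint selector between -0.644 and -0.404 rad and horizontal distance between each of red_cap_bottle, orange_cap_bottle and ringed_place above 0.04 m and distance of each of red_cap_bottle, orange_cap_bottle from where it was at the start of the episode below 0.025 m) or (horizontal distance between orange_cap_bottle and plate_centre below 0.022 m and z of orange_cap_bottle in the frame of plate_centre between -0.005 and 0.005 m and angle between each of orange_cap_bottle, red_cap_bottle, blue_cap_bottle's own z axis and vertical below 0.15 rad and value of joint selector between 0.927 and 1.167 rad and horizontal distance between each of red_cap_bottle, blue_cap_bottle and ringed_place above 0.04 m and distance of each of red_cap_bottle, blue_cap_bottle from where it was at the start of the episode below 0.025 m))).
It fails at once if the jar is moved by more than 30 mm or knocked over (distance of sample_jar from where it was at the start of the episode above 0.03 m or angle between sample_jar's own z axis and vertical above 0.3 rad).
It fails at once if the cup is moved by more than 30 mm or knocked over (distance of fluted_cup from where it was at the start of the episode above 0.03 m or angle between fluted_cup's own z axis and vertical above 0.3 rad).
It also fails if it takes over 58 s, if anything falls off the work surface, if the arm or the gripper's body presses on something with over 40 N, if the wrist force passes 120 N, or if a joint passes its speed limit or range.

## Working session

There is one attempt and no reset: what is moved stays moved. The work goes in short steps, Python scripts to look and compute and a shell command to move; the robot and the scene stay as the last step left them, time stands still between calls to the robot, and variables do not carry over. Pictures are saved under pics/ and viewed, about 8 in all and at most 12, crops included, and the job is handed in when it is done.

```bash
mkdir -p pics; ls; cat > h.py <<'E'
import numpy as np, cv2
from scipy.spatial.transform import Rotation as R
from plant import get_state, imaging, arm
def tcp():
    s=get_state(); T=np.eye(4); T[:3,:3]=R.from_quat(s['tcp_rot']).as_matrix(); T[:3,3]=s['position']; return T
def shot(n,fn=None):
    T=tcp(); c=imaging.camera(n); M=c['cam_to_world'] if n!='wrist' else T@np.array(c['mount'])
    if fn: cv2.imwrite('pics/'+fn,c['image'][:,:,::-1])
    return c['image'],np.array(c['camera_matrix']),np.array(M)
def ray(px,K,M,z):
    d=M[:3,:3]@np.linalg.solve(K,[px[0],px[1],1.]); o=M[:3,3]
    return o+d*(z-o[2])/d[2]
def blobs(img,lo,hi,amin=20):
    h=cv2.cvtColor(img,cv2.COLOR_RGB2HSV); m=cv2.inRange(h,np.array(lo),np.array(hi))
    n,l,st,c=cv2.connectedComponentsWithStats(m)
    return [(st[i,4],c[i].round(1)) for i in range(1,n) if st[i,4]>=amin]
E
python3 - <<'E'
from h import *
a,K,M=shot('top'); b,K2,M2=shot('scene')
cv2.imwrite('pics/a.png',np.vstack([a])[:,:,::-1]); cv2.imwrite('pics/b.png',b[:,:,::-1])
np.set_printoptions(precision=3,suppress=True)
print(K,M,K2,M2,get_state(),arm.tcp_to_tips,sep='\n')
E
```

```text
pics
[[394.667   0.    257.1  ]
 [  0.    394.667 192.05 ]
 [  0.      0.      1.   ]]
[[ 0.025 -0.983  0.184  0.321]
 [-1.    -0.023  0.014 -0.076]
 [-0.009 -0.185 -0.983  1.158]
 [ 0.     0.     0.     1.   ]]
[[392.43    0.    258.529]
 [  0.    392.43  187.557]
 [  0.      0.      1.   ]]
[[ 0.752 -0.411  0.516 -0.044]
 [-0.659 -0.472  0.585 -0.728]
 [ 0.003 -0.78  -0.626  0.791]
 [ 0.     0.     0.     1.   ]]
{'clock': 0.1, 'joints': array([ 1.139,  0.213, -0.035,  1.323,  0.   ,  1.571]), 'qd': array([ 0.002, -0.001,  0.003, -0.   ,  0.001, -0.001]), 'joint_torque': array([  0.001, -68.725,  48.78 ,   0.012,   0.   ,   0.   ]), 'position': array([0.209, 0.454, 0.404]), 'tcp_rot': array([ 0.214,  0.977, -0.   , -0.   ]), 'force': array([ 0.632,  0.05 , -0.049]), 'torque': array([ 0.008,  0.016, -0.005]), 'width': 0.08574933105676862}
0.1734
```

View pics/a.png

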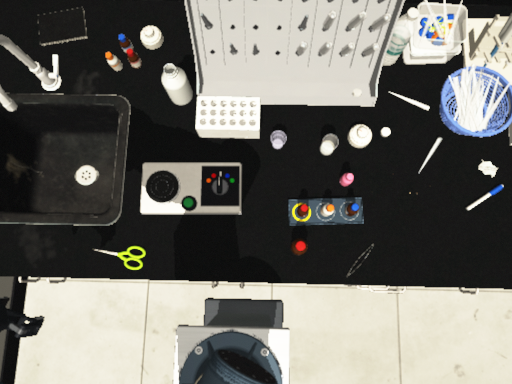

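View pics/b.png

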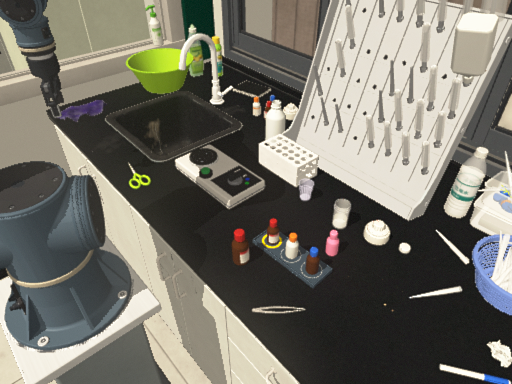

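The top view shows the red-capped bottle in the yellow ring at (302,211), orange at (327,211) and blue at (350,210). A larger red look-alike is at (300,247), the plate at (162,186), the button at (189,203) and the knob at (220,185). The target is therefore the red position, +0.524.

```bash
cat > m.py <<'E'
from h import *
np.set_printoptions(precision=4,suppress=True)
for n in ('top','scene'):
    img,K,M=shot(n)
    print(n)
    for name,lo,hi,zs in [('red',(0,170,100),(6,255,255),(.045,.084)),('red2',(172,170,80),(179,255,255),(.045,.084)),('orange',(9,160,120),(18,255,255),(.045,.084)),('yellow',(25,150,150),(33,255,255),(.008,)),('blue',(105,150,80),(125,255,255),(.045,.084)),('green',(50,120,50),(85,255,255),(.045,.055))]:
        for a,c in blobs(img,lo,hi,6): 
            if n=='top' and 130<c[0]<380 and 140<c[1]<270 or n=='scene' and 130<c[0]<350 and 140<c[1]<300: print(name,a,c,*[ray(c,K,M,z)[:2] for z in zs])
img,K,M=shot('top')
g=cv2.resize(img[155:220,135:250],None,fx=5,fy=5,interpolation=cv2.INTER_CUBIC)
t=cv2.resize(img[190:260,280:370],None,fx=5,fy=5,interpolation=cv2.INTER_CUBIC)
W=np.zeros((g.shape[0]+t.shape[0],max(g.shape[1],t.shape[1]),3),np.uint8);W=W[:600] if 0 else W
W[:g.shape[0],:g.shape[1]]=g;W[g.shape[0]:,:t.shape[1]]=t
cv2.imwrite('pics/c.png',cv2.resize(W,None,fx=.85,fy=.85)[:,:,::-1])
print(R.from_quat(get_state()['tcp_rot']).as_matrix())
E
python3 m.py
```

```text
top
red 9 [213.4 175.4] [0.5759 0.0674] [0.567  0.0624]
red 50 [303.7 207.9] [ 0.4871 -0.1939] [ 0.4813 -0.1898]
red 91 [300.2 245.7] [ 0.3802 -0.1845] [ 0.3781 -0.1807]
red2 7 [213.1 174.1] [0.5798 0.0685] [0.5707 0.0634]
orange 18 [208.3 180.1] [0.5617 0.0815] [0.5532 0.076 ]
orange 38 [329.8 207.2] [ 0.4909 -0.2681] [ 0.4849 -0.2613]
yellow 99 [300.5 213.7] [ 0.4752 -0.1886]
yellow 14 [133.  247.6] [0.3648 0.2954]
yellow 8 [140.2 256.1] [0.341  0.2726]
yellow 6 [136.5 259.7] [0.3305 0.2825]
yellow 13 [136.5 267.2] [0.3094 0.2807]
blue 19 [226.8 175.2] [0.5774 0.0286] [0.5684 0.025 ]
blue 49 [354.6 206.7] [ 0.494  -0.3384] [ 0.4879 -0.3292]
green 24 [231.7 180. ] [0.5635 0.0139] [0.5614 0.0131]
green 86 [187.8 202.2] [0.4957 0.1371] [0.4941 0.1352]
scene
red 62 [272.8 222.4] [ 0.5004 -0.1695] [ 0.472  -0.1987]
red 131 [238.9 235. ] [ 0.4003 -0.1458] [ 0.3771 -0.1762]
red 10 [242.2 252.1] [ 0.3689 -0.1979] [ 0.3473 -0.2256]
orange 65 [292.5 236.7] [ 0.5026 -0.2433] [ 0.4741 -0.2686]
yellow 21 [263.6 238.9] [ 0.464 -0.173]
yellow 28 [273.8 245.3] [ 0.469  -0.2088]
blue 8 [246.8 178.8] [0.5727 0.0277] [ 0.5405 -0.0118]
blue 68 [313.5 251.3] [ 0.5064 -0.3143] [ 0.4777 -0.3359]
green 44 [205.  170.5] [0.4996 0.1495] [0.4923 0.1377]
green 10 [246.5 182.8] [0.559  0.0128] [0.5509 0.0028]
[[-0.9082  0.4185 -0.0002]
 [ 0.4185  0.9082 -0.0004]
 [ 0.     -0.0005 -1.    ]]
```

View pics/c.png

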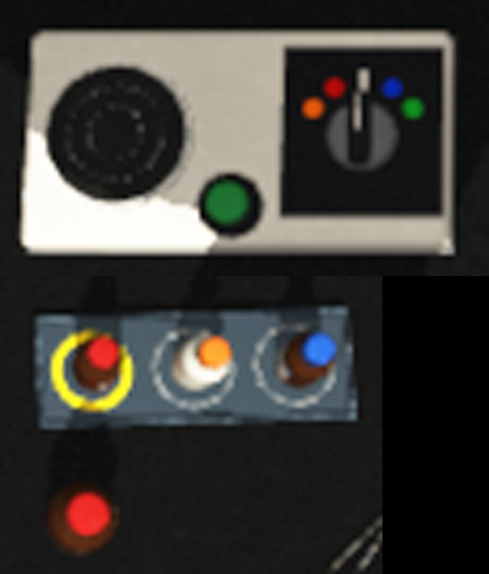

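```bash
python3 -m handwheel '[0.06,0,0,0,0.163,0.06,0,0,0,0.163,0.06,0,0,0,0.163,0.06,0,0,0,0.163,0.06,0,0,0,0.163,0.06,0,0,0,0.163,0.06,0,0,0,0.162]' 30; python3 -m handwheel '[0.06,-0.0496,0.0205,0,0,0.06,-0.0496,0.0205,0,0,0.06,-0.0496,0.0205,0,0,0.06,-0.0496,0.0205,0,0,0.06,-0.0496,0.0205,0,0,0.06,-0.0496,0.0205,0,0,0.06,-0.0496,0.0205,0,0,0.06,-0.0496,0.0205,0,0,0.06,-0.0496,0.0205,0,0,0.06,-0.0496,0.0205,0,0,0.06,-0.0496,0.0205,0,0,0.06,-0.0496,0.0205,0,0,0.06,-0.0496,0.0205,0,0,0.06,0,0,0,0]'; python3 - <<'E'
from h import *
np.set_printoptions(precision=4,suppress=True)
img,K,M=shot('wrist','w1.png'); print(tcp(),K,M,sep='\n')
for nm,lo,hi,z in [('red',(0,170,80),(6,255,255),.084),('yel',(22,130,120),(34,255,255),.008),('or',(9,160,120),(18,255,255),.084),('bl',(105,150,80),(125,255,255),.084)]:
    for a,c in blobs(img,lo,hi,60): print(nm,a,c,ray(c,K,M,z))
E
```

```text
clock: 1.12
position: [0.2091, 0.4539, 0.4037]
tcp_rot: [0.72, 0.694, -0.001, 0.0]
force: [-0.5, -1.0, 0.5]
width: 0.0599
clock: 2.88
position: [0.4551, -0.2224, 0.4042]
tcp_rot: [0.721, 0.693, 0.0, 0.002]
force: [-0.9, 0.9, 0.3]
width: 0.0598
[[ 0.0376  0.9993  0.0027  0.4547]
 [ 0.9993 -0.0376 -0.0013 -0.221 ]
 [-0.0012  0.0027 -1.      0.4044]
 [ 0.      0.      0.      1.    ]]
[[345.9024   0.     256.4386]
 [  0.     345.9024 189.6632]
 [  0.       0.       1.    ]]
[[ 0.9993 -0.0375 -0.0085  0.4581]
 [-0.0383 -0.9523 -0.3028 -0.1459]
 [ 0.0033  0.3029 -0.953   0.3736]
 [ 0.      0.      0.      1.    ]]
red 1120 [157.  128.1] [ 0.3751 -0.1811  0.084 ]
red 460 [285.3 134.4] [ 0.4816 -0.1904  0.084 ]
yel 715 [274.9 120. ] [ 0.4771 -0.1867  0.008 ]
or 265 [289.3 210.6] [ 0.4842 -0.2588  0.084 ]
bl 428 [292.6 276.5] [ 0.4868 -0.3262  0.084 ]
```

View pics/w1.png

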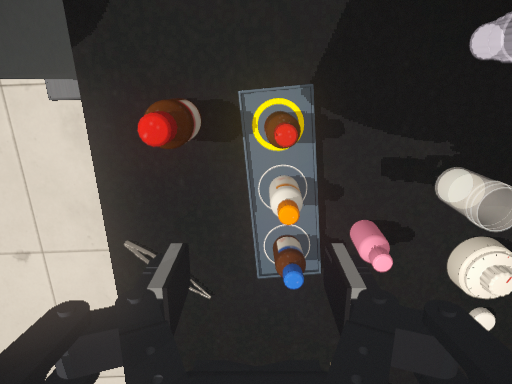

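The red-capped target stands in the yellow ring at (285,134), near x 0.480, y -0.189, and the neighbouring bottles and the large look-alike (157,128) are clear of the fingers.

```bash
python3 -m handwheel '[0.06,0.0165,0.012,0.03,0,0.06,0.0165,0.012,0.03,0,0.06,0,0,0.03,0,0.06,0,0,0,0]'; python3 - <<'E'
from h import *
np.set_printoptions(precision=4,suppress=True)
print(tcp())
E
```

```text
clock: 3.42
position: [0.4797, -0.1844, 0.3133]
tcp_rot: [0.719, 0.695, 0.001, 0.002]
force: [-0.6, -0.4, 0.5]
width: 0.0597
[[ 0.035   0.9994  0.0036  0.4797]
 [ 0.9994 -0.035  -0.001  -0.1844]
 [-0.0009  0.0037 -1.      0.3133]
 [ 0.      0.      0.      1.    ]]
```

```bash
python3 -m handwheel '[0.06,-0.0045,0,0.03,0,0.06,0,0,0.03,0,0.06,0,0,0.03,0,0.06,0,0,0.022,0,0.06,0,0,0,0]'; python3 -m handwheel '[0.02,0,0,0,0,0.02,0,0,0,0,0.02,0,0,0,0,0.02,0,0,0,0,0.02,0,0,0,0]' 25; python3 -m handwheel '[0.02,0,0,-0.02,0,0.02,0,0,-0.04,0,0.02,0,0,-0.04,0,0.02,0,0,0,0]'; python3 - <<'E'
from h import *
np.set_printoptions(precision=4,suppress=True)
print(tcp()); img,K,M=shot('wrist','w2.png')
E
```

```text
clock: 4.05
position: [0.4819, -0.1874, 0.2068]
tcp_rot: [0.718, 0.696, 0.003, 0.006]
force: [-0.3, -0.1, -0.3]
width: 0.0598
clock: 4.68
position: [0.4833, -0.1876, 0.2113]
tcp_rot: [0.718, 0.696, 0.004, 0.008]
force: [0.1, -0.0, -1.1]
width: 0.031
clock: 5.18
position: [0.4811, -0.1869, 0.3136]
tcp_rot: [0.718, 0.696, 0.004, 0.007]
force: [0.4, -0.5, -0.8]
width: 0.0309
[[ 0.0323  0.9994  0.0155  0.4811]
 [ 0.9995 -0.0322 -0.005  -0.1869]
 [-0.0045  0.0156 -0.9999  0.3136]
 [ 0.      0.      0.      1.    ]]
```

View pics/w2.png

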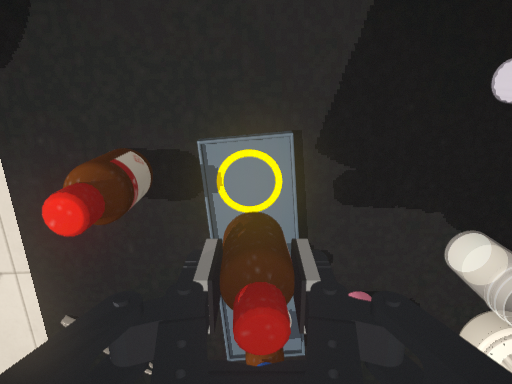

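The bottle is held between the pads, cap at (262,318), and the ring at (250,181) is empty.

```bash
python3 - <<'E'
from h import *
np.set_printoptions(precision=4,suppress=True)
c=imaging.camera('wrist');m=np.array(c['mount']);K=np.array(c['camera_matrix'])
for px,xt in [((255,212),.0165),((255,212),.0185)]:
    d=m[:3,:3]@np.linalg.solve(K,[*px,1.]);o=m[:3,3];t=(xt-o[0])/d[0];print(o+t*d)
E
python3 -m handwheel '[0.02,0.048,0.0057,0,0,0.02,0.048,0.0057,0,0,0.02,0.048,0.0057,0,0,0.02,0.048,0.0057,0,0,0.02,0.048,0.0057,0,0,0.02,0.048,0.0057,0,0,0.02,0.048,0.0057,0,0,0.02,0,0,0,0,0.02,0,0,0,0]'; python3 - <<'E'
from h import *
np.set_printoptions(precision=4,suppress=True)
print(tcp()); img,K,M=shot('wrist','w3.png'); img,K,M=shot('top'); cv2.imwrite('pics/t3.png',img[:,:,::-1])
E
```

```text
[ 0.0165 -0.0006  0.1852]
[ 0.0185 -0.0006  0.18  ]
clock: 6.4
position: [0.5294, 0.1575, 0.2973]
tcp_rot: [0.719, 0.695, -0.004, -0.0]
force: [1.2, -0.1, 0.5]
width: 0.0311
[[ 0.0344  0.9994 -0.0057  0.5294]
 [ 0.9994 -0.0345 -0.0055  0.1575]
 [-0.0057 -0.0055 -1.      0.2973]
 [ 0.      0.      0.      1.    ]]
```

View pics/w3.png

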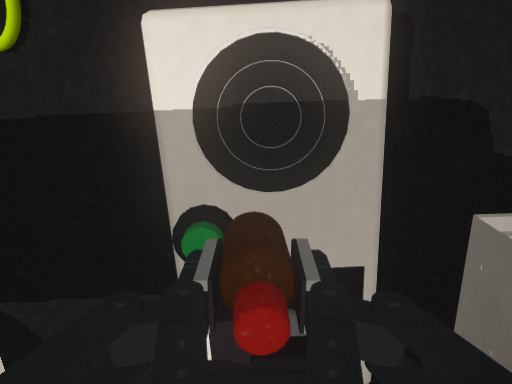

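The plate is centred near (271,113), with the held bottle in front of it (base edge at (255,212)). I'll measure how the bottle sits in the tool and where the plate is.

```bash
python3 - <<'E'
from h import *
np.set_printoptions(precision=4,suppress=True)
c=imaging.camera('wrist');img=c['image'];m=np.array(c['mount']);K=np.array(c['camera_matrix']);T=tcp()
h=cv2.cvtColor(img,cv2.COLOR_RGB2HSV)
mr=cv2.inRange(h,np.array((0,200,120)),np.array((6,255,255)))
for r in range(275,356,8):
    x=np.where(mr[r])[0]; print('cap',r,x.min() if len(x) else 0,x.max() if len(x) else 0, end=';')
mb=cv2.inRange(h,np.array((0,90,15)),np.array((14,255,140)))
for r in range(208,262,5):
    x=np.where(mb[r,200:310])[0]+200; print('body',r,x.min() if len(x) else 0,x.max() if len(x) else 0,len(x),end=';')
def tl(px,depth): 
    q=np.linalg.solve(K,[*px,1.])*depth; return (m@np.append(q,1))[:3]
print()
print('cap @', tl((261.5,328),345.9*.020/57)); print(m)
# plate: dark ellipse
g=cv2.cvtColor(img,cv2.COLOR_RGB2GRAY); 
print('plate',ray((271,113),K,T@m,.057), 'green',[(a,p,ray(p,K,T@m,.055)) for a,p in blobs(img,(50,120,40),(85,255,255),100)])
for nm,(px,z) in dict(inner_l=((240,116),.057),inner_r=((301,116),.057),out_t=((271,31),.057),out_b=((271,191),.057),out_l=((193,113),.057),out_r=((349,113),.057)).items(): print(nm,ray(px,K,T@m,z))
E
```

```text
cap 275 0 0;cap 283 0 0;cap 291 0 0;cap 299 0 0;cap 307 0 0;cap 315 243 282;cap 323 238 285;cap 331 236 286;cap 339 238 285;cap 347 243 279;cap 355 0 0;body 208 0 0 0;body 213 245 261 16;body 218 236 271 36;body 223 230 277 48;body 228 226 280 55;body 233 224 282 58;body 238 224 283 60;body 243 223 285 63;body 248 223 286 64;body 253 223 288 66;body 258 222 290 69;
cap @ [-0.0063  0.0018  0.1316]
[[ 0.0003 -0.9535 -0.3014  0.0766]
 [ 1.      0.0001  0.0006 -0.    ]
 [-0.0005 -0.3014  0.9535  0.0305]
 [ 0.      0.      0.      1.    ]]
plate [0.5394 0.2133 0.057 ] green [(np.int32(869), array([198.5, 235.8]), array([0.4888, 0.1337, 0.055 ]))]
inner_l [0.5209 0.2122 0.057 ]
inner_r [0.5573 0.2109 0.057 ]
out_t [0.5405 0.258  0.057 ]
out_b [0.5383 0.1644 0.057 ]
out_l [0.493  0.2149 0.057 ]
out_r [0.5858 0.2116 0.057 ]
```

```bash
python3 -m handwheel '[0.02,0.03,0.004,0,0,0.02,0.03,0.004,0.005,0,0.02,0,0,0.01,0,0.02,0,0,0,0]';python3 - <<'E'
from h import *
np.set_printoptions(precision=4,suppress=True)
print(tcp())
E
```

```text
clock: 7.05
position: [0.5405, 0.2136, 0.2825]
tcp_rot: [0.722, 0.692, -0.003, 0.001]
force: [0.3, 0.7, 0.1]
width: 0.0311
[[ 0.0419  0.9991 -0.0042  0.5405]
 [ 0.9991 -0.0419 -0.0055  0.2136]
 [-0.0056 -0.004  -1.      0.2825]
 [ 0.      0.      0.      1.    ]]
```

```bash
python3 -m handwheel '[0.02,0.004,-0.001,0.008,0,0.02,0,0,0.006,0,0.02,0,0,0.004,0,0.02,0,0,0,0]'; python3 -m handwheel '[0.02,0,0,0.003,0,0.02,0,0,0,0]'
```

```text
clock: 7.55
position: [0.5395, 0.2157, 0.2637]
tcp_rot: [0.723, 0.691, -0.003, 0.001]
force: [-0.7, 0.1, -0.5]
width: 0.031
clock: 7.8
position: [0.5396, 0.2156, 0.2607]
tcp_rot: [0.723, 0.691, -0.003, 0.001]
force: [-0.6, 0.5, -0.8]
width: 0.031
```

```bash
python3 -m handwheel '[0.02,0.001,0,0.002,0,0.02,0,0,0,0]' | grep -E 'pos|for';python3 -m handwheel '[0.02,0.001,0,0.002,0,0.02,0,0,0,0]'| grep -E 'pos|for'
```

```text
position: [0.5397, 0.2168, 0.2588]
force: [0.2, -0.6, -0.4]
position: [0.5394, 0.2179, 0.2583]
force: [-0.1, -0.1, -0.1]
```

```bash
python3 - <<'E'
from h import *
img,K,M=shot('scene'); cv2.imwrite('pics/s4.png',cv2.resize(img[100:220,140:300],None,fx=4,fy=4,interpolation=cv2.INTER_CUBIC)[:,:,::-1])
E
```

```text
(no output)
```

View pics/s4.png

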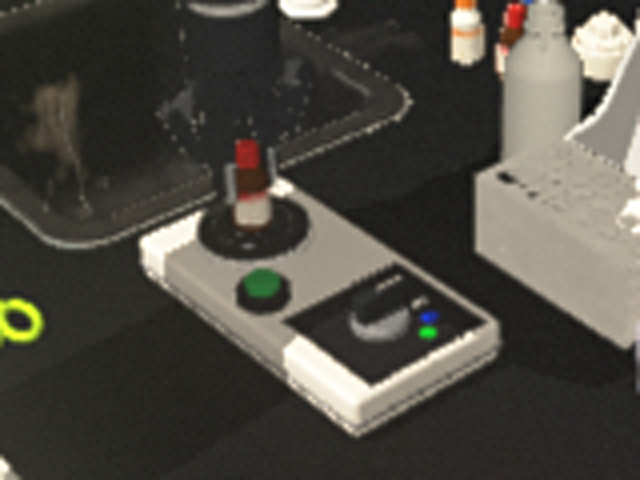

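In the scene view the bottle stands at or just above the plate centre, base near (252,228) in the crop. One more small step will test for contact.

```bash
python3 -m handwheel '[0.02,0,0,0.002,0,0.02,0,0,0,0]' | grep -E 'pos|for';python3 -m handwheel '[0.02,0,0,0.002,0,0.02,0,0,0,0]'| grep -E 'pos|for'
```

```text
position: [0.5394, 0.218, 0.258]
force: [-0.8, -0.6, 0.3]
position: [0.5394, 0.2181, 0.2579]
force: [-0.5, -0.0, -0.4]
```

```bash
python3 -m handwheel '[0.02,0,0,0.004,0,0.02,0,0,0,0]' | grep -E 'pos|for';python3 - <<'E'
from h import *
s=get_state(); print(s['joint_torque'],s['force'],s['joints'])
E
```

```text
position: [0.5396, 0.2186, 0.2561]
force: [-0.0, 0.9, 1.0]
[ 9.93691036e-02 -8.75548482e+01  4.62099552e+01  2.19781715e-01
  7.27876998e-02  6.82843922e-03] [-0.0108295   0.86453812  0.95607944] [ 3.85292818e-01  4.46369261e-01 -9.02089885e-02  1.03183554e+00
 -1.85994233e-03  1.99979014e+00]
```

```bash
python3 - <<'E'
from h import *
img,K,M=shot('wrist'); h=cv2.cvtColor(img,cv2.COLOR_RGB2HSV)
mr=cv2.inRange(h,np.array((0,200,120)),np.array((6,255,255)))
for r in range(307,364,8):
    x=np.where(mr[r])[0]; print('cap',r,x.min() if len(x) else 0,x.max() if len(x) else 0, end=';')
mb=cv2.inRange(h,np.array((0,90,15)),np.array((14,255,140)))
for r in range(200,232,4):
    x=np.where(mb[r,200:310])[0]+200; print('body',r,len(x),end=';')
E
```

```text
cap 307 0 0;cap 315 244 274;cap 323 235 282;cap 331 233 285;cap 339 233 284;cap 347 236 281;cap 355 243 274;cap 363 0 0;body 200 0;body 204 0;body 208 0;body 212 0;body 216 14;body 220 32;body 224 42;body 228 51;
```

The bottle has slid slightly up in the grip, so it is on the plate. I'll release it and rise.

```bash
python3 -m handwheel '[0.035,0,0,0,0,0.045,0,0,0,0,0.055,0,0,0,0,0.06,0,0,0,0,0.06,0,0,0,0]'; python3 -m handwheel '[0.06,0,0,-0.02,0,0.06,0,0,-0.04,0,0.06,0,0,-0.04,0,0.06,0,0,-0.02,0,0.06,-0.04,0,0,0,0.06,-0.05,0,0,0,0.06,0,0,0,0]'; python3 - <<'E'
from h import *
np.set_printoptions(precision=4,suppress=True)
print(tcp()); img,K,M=shot('wrist','w5.png')
for nm,lo,hi,z in [('red',(0,170,80),(6,255,255),.131),('green',(50,120,40),(85,255,255),.055),('blue',(105,150,80),(125,255,255),.045),('red',(0,170,80),(6,255,255),.045),('or',(9,160,120),(18,255,255),.045)]:
    for a,c in blobs(img,lo,hi,40): print(nm,a,c,ray(c,K,M,z))
E
```

```text
clock: 9.78
position: [0.5397, 0.2184, 0.2548]
tcp_rot: [0.722, 0.691, 0.0, 0.001]
force: [0.5, 0.0, 0.1]
width: 0.0601
clock: 10.65
position: [0.5352, 0.1268, 0.3788]
tcp_rot: [0.722, 0.692, 0.0, 0.001]
force: [0.3, 1.5, 0.3]
width: 0.0596
[[ 0.0424  0.9991  0.002   0.5352]
 [ 0.9991 -0.0424 -0.002   0.1268]
 [-0.0019  0.0021 -1.      0.3788]
 [ 0.      0.      0.      1.    ]]
red 920 [257.4  60.5] [0.5401 0.2139 0.131 ]
red 139 [300.4 228.7] [0.565  0.1049 0.131 ]
green 842 [204.4 169. ] [0.4908 0.1309 0.055 ]
green 139 [287.5 278.6] [0.5616 0.0184 0.055 ]
blue 137 [301.4 265.1] [0.5764 0.0267 0.045 ]
red 920 [257.4  60.5] [0.5407 0.2181 0.045 ]
red 139 [300.4 228.7] [0.5755 0.066  0.045 ]
or 147 [284.8 215.7] [0.5609 0.08   0.045 ]
```

View pics/w5.png

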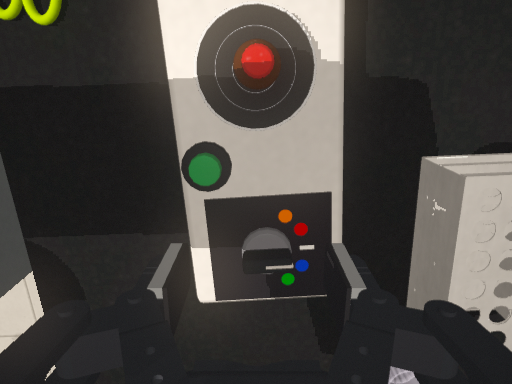

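The bottle stands upright in the middle of the plate: cap at (257,60), about (0.540, 0.214) against a plate centre of (0.5395, 0.2125). The knob pointer (280,267) is at off. Next I'll move over the knob.

```bash
python3 -m handwheel '[0.04,-0.04,0.005,0,0,0.04,-0.04,0.005,0,0,0.04,0,0,0,-0.163,0.04,0,0,0,-0.163,0.04,0,0,0,-0.163,0.04,0,0,0,-0.163,0.04,0,0,0,-0.163,0.04,0,0,0,-0.163,0.04,0,0,0,-0.163,0.04,0,0,0,-0.163,0.04,0,0,0,-0.163,0.04,0,0,0,-0.163,0.04,0,0,0,0]'; python3 - <<'E'
from h import *
np.set_printoptions(precision=4,suppress=True)
print(tcp(),get_state()['joints']); img,K,M=shot('wrist','w6.png')
for nm,lo,hi,z in [('green',(50,120,40),(85,255,255),.045),('blue',(105,150,80),(125,255,255),.045),('red',(0,170,80),(6,255,255),.045),('or',(9,160,120),(18,255,255),.045)]:
    for a,c in blobs(img,lo,hi,40): print(nm,a,c,ray(c,K,M,z))
E
```

```text
clock: 12.32
position: [0.5446, 0.0577, 0.377]
tcp_rot: [-0.041, 0.999, 0.001, 0.0]
force: [-0.9, -0.4, 1.4]
width: 0.0399
[[-0.9967 -0.0818  0.0004  0.5446]
 [-0.0818  0.9966  0.0015  0.0577]
 [-0.0005  0.0015 -1.      0.377 ]
 [ 0.      0.      0.      1.    ]] [0.1052 0.3173 0.0336 1.2865 0.0015 0.0233]
green 981 [353.7 119.6] [0.4932 0.1372 0.045 ]
green 173 [205.8 185.4] [0.5626 0.0129 0.045 ]
blue 160 [221.2 201.2] [0.5767 0.0277 0.045 ]
red 65 [449.2 179.1] [0.5386 0.2322 0.045 ]
red 1064 [483.  209.5] [0.5649 0.2708 0.045 ]
red 146 [263.6 203.2] [0.5754 0.0669 0.045 ]
or 160 [280.1 189.7] [0.5612 0.0807 0.045 ]
```

View pics/w6.png

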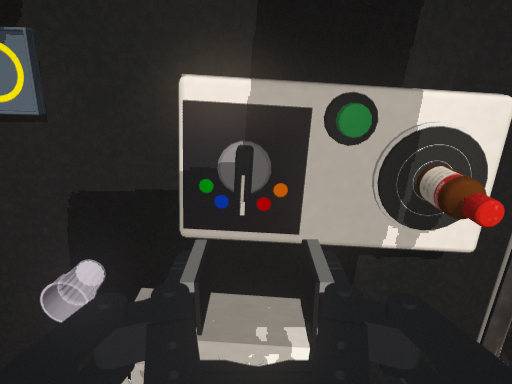

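The knob bar lies at off, with its pointer along (242,176)-(242,214). The dots put its axis at (0.542, 0.046). The bottle still stands on the plate. I'll line up and descend.

```bash
python3 -m handwheel '[0.04,0.003,-0.011,0.02,0.058,0.04,0,0,0.03,0,0.04,0,0,0.02,0,0.04,0,0,0,0]';  python3 - <<'E'
from h import *
np.set_printoptions(precision=4,suppress=True)
print(tcp())
E
```

```text
clock: 12.88
position: [0.5429, 0.0479, 0.3053]
tcp_rot: [-0.002, 1.0, 0.001, 0.001]
force: [0.4, -0.0, 0.6]
width: 0.04
[[-1.     -0.0047  0.0013  0.5429]
 [-0.0047  1.      0.0019  0.0479]
 [-0.0013  0.0019 -1.      0.3053]
 [ 0.      0.      0.      1.    ]]
```

```bash
python3 -m handwheel '[0.04,0,-0.0015,0.025,-0.02,0.04,0,0,0.025,0,0.04,0,0,0.012,0,0.04,0,0,0.006,0,0.04,0,0,0,0]';  python3 - <<'E'
from h import *
np.set_printoptions(precision=4,suppress=True)
print(tcp())
E
```

```text
clock: 13.5
position: [0.5451, 0.0476, 0.2401]
tcp_rot: [-0.009, 1.0, 0.001, 0.003]
force: [0.0, -0.5, -0.2]
width: 0.0399
[[-0.9998 -0.018   0.0069  0.5451]
 [-0.0179  0.9998  0.0026  0.0476]
 [-0.0069  0.0025 -1.      0.2401]
 [ 0.      0.      0.      1.    ]]
```

```bash
python3 -m handwheel '[0.04,0.003,-0.001,0.006,0,0.04,0,0,0,0,0.005,0,0,0,0,0.005,0,0,0,0,0.005,0,0,0,0,0.005,0,0,0,0]' 40;  python3 - <<'E'
from h import *
np.set_printoptions(precision=4,suppress=True)
print(tcp())
E
```

```text
clock: 14.25
position: [0.5424, 0.0465, 0.2354]
tcp_rot: [-0.009, 1.0, 0.001, 0.005]
force: [0.1, -0.8, -1.4]
width: 0.0134
[[-0.9998 -0.0175  0.009   0.5424]
 [-0.0174  0.9998  0.0028  0.0465]
 [-0.009   0.0026 -1.      0.2354]
 [ 0.      0.      0.      1.    ]]
```

```bash
python3 -m handwheel '[0.005,0,0,0,-0.13,0.005,0,0,0,-0.13,0.005,0,0,0,-0.13,0.005,0,0,0,-0.13,0.005,0,0,0,0]';  python3 - <<'E'
from h import *
np.set_printoptions(precision=4,suppress=True)
T=tcp();print(T,np.arctan2(T[1,1],T[0,1])-np.pi/2)
E
```

```text
clock: 14.88
position: [0.5422, 0.0472, 0.2354]
tcp_rot: [-0.273, 0.962, 0.001, 0.005]
force: [-0.3, -0.3, 0.3]
width: 0.0133
[[-0.851  -0.5252  0.0082  0.5422]
 [-0.5251  0.851   0.005   0.0472]
 [-0.0096 -0.0001 -1.      0.2354]
 [ 0.      0.      0.      1.    ]] 0.5528961397956587
```

```bash
python3 -m handwheel '[0.02,0,0,0,0,0.03,0,0,0,0,0.04,0,0,0,0,0.04,0,0,-0.02,0,0.04,0,0,-0.04,0,0.04,0,0,-0.04,0,0.04,0,0,-0.04,0,0.04,0,0,0,0]';  python3 - <<'E'
from h import *
np.set_printoptions(precision=4,suppress=True)
T=tcp();print(T,np.arctan2(T[1,1],T[0,1])-np.pi/2)
img,K,M=shot('wrist','w7.png')
for nm,lo,hi,z in [('green',(50,120,40),(85,255,255),.055),('red',(0,170,80),(6,255,255),.045),('or',(9,160,120),(18,255,255),.045)]:
    for a,c in blobs(img,lo,hi,40): print(nm,a,c,ray(c,K,M,z))
E
```

```text
clock: 15.88
position: [0.5409, 0.0463, 0.3795]
tcp_rot: [-0.268, 0.963, 0.001, 0.004]
force: [-0.3, 0.5, -0.5]
width: 0.0402
[[-0.8562 -0.5167  0.0079  0.5409]
 [-0.5166  0.8562  0.0046  0.0463]
 [-0.0091 -0.0001 -1.      0.3795]
 [ 0.      0.      0.      1.    ]] 0.5429449608291286
green 884 [372.4 174.1] [0.4921 0.1352 0.055 ]
green 178 [213.1 168.1] [0.5597 0.0128 0.055 ]
red 127 [256.7 209.1] [0.5761 0.0673 0.045 ]
red 48 [428.5 261.7] [0.5359 0.2411 0.045 ]
red 855 [445.6 300.6] [0.5618 0.2853 0.045 ]
or 158 [277.5 203.2] [0.561  0.0808 0.045 ]
or 134 [443.4 277.4] [0.542  0.2654 0.045 ]
```

View pics/w7.png

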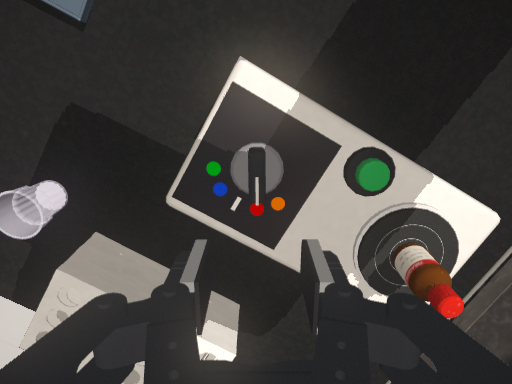

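The pointer sits on the red dot (257,209) and the bottle stands on the plate. Now over the button (372,174) with the fingers closed.

```bash
python3 -m handwheel '[0,-0.001,0.033,0,0,0,-0.001,0.033,0,0,0,-0.001,0.034,0,0,0,0,0,0.03,0,0,0,0,0.03,0,0,0,0,0.03,0,0,0,0,0,0]';  python3 - <<'E'
from h import *
np.set_printoptions(precision=4,suppress=True)
print(tcp(),get_state()['width'])
E
```

```text
clock: 16.8
position: [0.4875, 0.1359, 0.2773]
tcp_rot: [-0.267, 0.964, 0.001, -0.002]
force: [0.0, -0.9, -0.3]
width: 0.0003
[[-0.8577 -0.5141 -0.0047  0.4875]
 [-0.5141  0.8577  0.0018  0.1359]
 [ 0.0031  0.0039 -1.      0.2773]
 [ 0.      0.      0.      1.    ]] 0.00025939373000348937
```

```bash
python3 -m handwheel '[0,-0.0026,-0.0044,0.018,0,0,0,0,0.018,0,0,0,0,0,0]'|grep -E 'pos|for'; python3 -m handwheel '[0,0,0,0.003,0,0,0,0,0,0]'|grep -E 'pos|for'; python3 -m handwheel '[0,0,0,0.003,0,0,0,0,0,0]'|grep -E 'pos|for'
```

```text
position: [0.4923, 0.1335, 0.2422]
force: [0.4, 0.6, -0.4]
position: [0.4929, 0.1336, 0.2409]
force: [0.5, -0.8, -0.1]
position: [0.4931, 0.1337, 0.2387]
force: [-1.7, -0.7, 1.6]
```

```bash
for i in 1; do python3 -m handwheel '[0,0,0,0.004,0,0,0,0,0,0]'|grep -E 'pos|for'; python3 -m handwheel '[0,0,0,0.004,0,0,0,0,0,0]'|grep -E 'pos|for'; python3 -m handwheel '[0,0,0,0.004,0,0,0,0,0,0]'|grep -E 'pos|for'; done
```

```text
position: [0.4932, 0.1337, 0.2348]
force: [-0.4, -0.9, 4.0]
position: [0.4931, 0.1337, 0.2342]
force: [-10.3, -4.0, 16.0]
position: [0.4926, 0.1336, 0.2343]
force: [-7.6, -2.6, 9.6]
```

The button is bottomed: force jumped past 4 N after about 5 mm of travel. I'll release it and move up.

```bash
python3 -m handwheel '[0,0,0,-0.02,0,0,0,0,-0.04,0,0,0,0,-0.04,0,0,0,0,-0.04,0,0,0,0,-0.03,0,0,0,0,0,0,0,0,0,0,0,0,0,0,0,0]'; python3 - <<'E'
from h import *
img,K,M=shot('wrist'); t,K2,M2=shot('top')
cv2.imwrite('pics/w8.png',np.hstack([cv2.resize(img,(400,300)),cv2.resize(t[150:260,130:370],None,fx=1.66,fy=300/110,interpolation=cv2.INTER_CUBIC)[:,:398]])[:,:,::-1])
for nm,lo,hi,z in [('red',(0,170,100),(6,255,255),.131),('or',(9,160,120),(18,255,255),.084),('blue',(105,150,80),(125,255,255),.084)]:
    for a,c in blobs(t,lo,hi,15):
        if 130<c[0]<380 and 140<c[1]<270: print(nm,a,c,ray(c,K2,M2,z))
for a,c in blobs(img,(50,120,40),(85,255,255),100): print('green',a,c)
E
```

```text
clock: 19.42
position: [0.4909, 0.1327, 0.4073]
tcp_rot: [-0.266, 0.964, 0.002, 0.001]
force: [0.0, -0.4, -0.0]
width: 0.0001
red 91 [300.2 245.7] [ 0.37559366 -0.17611695  0.131     ]
or 18 [208.3 180.1] [0.55324567 0.07600592 0.084     ]
or 28 [329.7 206.8] [ 0.48600714 -0.26104616  0.084     ]
blue 20 [226.8 175.2] [0.56842744 0.0249645  0.084     ]
blue 49 [354.6 206.7] [ 0.48789761 -0.32921012  0.084     ]
green 680 [255.1 166.9]
green 158 [113.4 162.4]
```

View pics/w8.png

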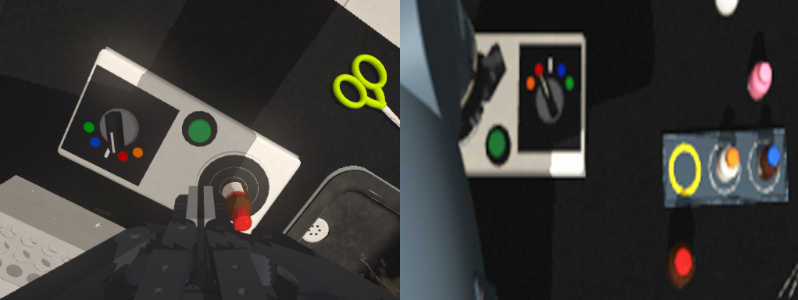

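The final view shows the bottle on the plate, the other two in their places and the button up. The pointer looks shifted by parallax in the left half, so I'll check its angle numerically.

```bash
python3 - <<'E'
from h import *
img,K,M=shot('wrist')
x0,y0,x1,y1=120,135,190,205
h=cv2.cvtColor(img,cv2.COLOR_RGB2HSV); m=np.zeros(h.shape[:2],np.uint8)
m[y0:y1,x0:x1]=cv2.inRange(h,np.array((0,0,140)),np.array((179,70,255)))[y0:y1,x0:x1]
n,l,st,c=cv2.connectedComponentsWithStats(m)
for i in range(1,n):
    if st[i,4]<10: continue
    ys,xs=np.where(l==i); P=np.array([ray(p,K,M,.079)[:2] for p in zip(xs,ys)]); w,v=np.linalg.eigh(np.cov(P.T)); d=v[:,1]*np.sign(v[0,1])
    print(st[i],P.mean(0),'len',4*np.sqrt(w[1]),'angle rel mixer',np.arctan2(d[1],d[0])-.025)
for nm,lo,hi in [('cap',(0,170,80),(6,255,255))]:
    for a,p in blobs(img,lo,hi,40): print(a,p,ray(p,K,M,.131)[:2])
E
```

```text
[142 170   5  25  63] [0.55144546 0.05169449] len 0.027302001711510055 angle rel mixer 0.5241635840488231
[134 190   7  12  43] [0.56649317 0.05182026] len 0.012205186937491909 angle rel mixer 0.0813828753245864
122 [157.1 199.8] [0.53674013 0.07342635]
600 [308.8 280.6] [0.53621962 0.20971573]
```

Pointer at 0.524 rad; the bottle is within about 5 mm of the plate's centre. Handing in.

```bash
python3 -c "
from plant import arm; print(arm.sign_off())"
```

```text
the job is handed in; nothing more can be done
None
```

I stood the red-capped bottle from the yellow-ringed place on the mixer's plate, turned the selector to the red dot, pressed the start button and let it go. I handed the job in at about 19.5 s on the robot's clock; the hand-in reports no verdict.

Last checks:
- **Bottle:** it stands upright. Its cap measured 1–5 mm from the plate's centre, depending on the view; the last view had the cap seen at a slant and was the 5 mm one.
- **Selector:** the pointer measured 0.524 rad. It looked off in the last picture because of parallax, but the calculation confirmed it.
- **Start button:** it reached its stop at about 16 N after roughly 5 mm of travel, and looked up again in the last picture. I inferred the press from force and height, as button travel can't be read directly.
- **Other bottles:** orange and blue look unmoved; their cap positions in the top view match the start to within 2 mm.
- **Jar and cup:** I never moved near them, but I did not measure their positions again.
- **Robot:** the gripper was well clear of everything when I handed in.

One check disagreed: the bottle met the plate about 3–5 mm lower than I had calculated. It slid slightly in the grip before I released it, without harm.

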